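Set the sharpening-stone sine plate to 15 degrees

TASK

Set the sharpening-stone plate to 15 degrees: stand the yellow spacer block in the middle of the orange pad of the steel base, let go of it, then tip the raised plate over so that it comes down and rests on the block. Leave the green and blue blocks where they stand.

Things in the scene. Friction and masses are not known exactly. Their poses are not given: they have to be found in the camera images.
- base: Fixed steel base of the sine plate, 130 mm (its x) by 240 mm (its y, from -110 to +130 mm) by 20 mm thick, lying on the bench, with two dark hinge cheeks at y = +100 mm standing up to 49 mm above the bench and an orange pad towards the other end. Origin: on its underside at bench height; z up. It does not move.
- pad (a point): Centre of the orange 60 x 60 mm square (flush) on top of the base, 20 mm above the bench, at y = -55 mm in the base's frame. The block goes here.
- plate (a joint): Tilting plate's angle (rad): 0 flat over the base, 1.57 upright, at most 1.75. It starts raised; a stiff, damped hinge holds it. Pushed from its stone side towards the pad to below about 0.8, it sinks by itself (about 2 s) until its roller rests on what stands on the pad; sin(angle) = that thing's height / 160 mm: yellow block 0.26 (15 degrees), green 10, blue 20, none 0.
- hinge (a point): Middle of the plate's hinge axis, at y = +100 mm in the base's frame, 28 mm above the bench. The axis runs along the base's x. Flat, the plate points from here to the base's -y, over the pad; raised, it stands over the hinge with its white stone facing the base's +y.
- plate_end (a point): Middle of the plate's free end edge, 190 mm from the hinge axis (about 215 mm above the bench when raised). The plate is aluminium, 90 mm wide, 12 mm thick, 0.6 kg. A white stone, 125 x 60 x 22 mm, is fixed on its upper face, ending 43 mm short of this edge.
- roller (a point): Centre of the steel roller, 16 mm diameter, 84 mm long, across the plate's underside, 160 mm from the hinge axis. It is what comes to rest on the block, just above the pad's centre.
- yellow_block: Loose anodised aluminium spacer block, 40 x 40 mm footprint, 41 mm tall, yellow, small dark dot in the middle of its top. Stands upright on the bench. Origin: centre of its underside; z up, x and y square to its sides. The one to use, 0.12 to 0.25 kg.
- green_block: Loose anodised aluminium spacer block, 40 x 40 mm footprint, 28 mm tall, green, small dark dot in the middle of its top. Stands upright on the bench. Origin: centre of its underside; z up, x and y square to its sides. To be left alone.
- blue_block: Loose anodised aluminium spacer block, 40 x 40 mm footprint, 55 mm tall, blue, small dark dot in the middle of its top. Stands upright on the bench. Origin: centre of its underside; z up, x and y square to its sides. To be left alone.
There are look-alikes about, which are no part of the job. What is shaped like the yellow_block but purple is not meant.

How it is judged:
By the outcome, as a careful person would: the job done as asked, in the order asked, and still so for the second after the job is handed in, with the robot touching nothing.
It also fails if it takes over 58 s, if anything falls off the work surface, if the arm or the gripper's body presses on something with over 40 N, if the wrist force passes 120 N, or if a joint passes its speed limit or range.

ROBOT

A 7-joint arm with a two-finger parallel gripper is mounted at the origin on the work surface. World frame = base frame: x ahead of the robot, y to its left, z up, the work surface at z = 0. Lengths are in mm, angles in rad, forces in N, time in s.
With the tool pointing down it reaches from about 400 to 875 mm from the base axis. Payload 4.4 kg.
Tool frame: the origin (TCP) lies at the very end of the fingers, on their centre line; the grasp point (between the pads) lies 19 mm behind it; z points along the fingers, y is the line along which they close (so a half turn about z gives the same grasp; the last joint's range is limited). The gripper opens to 85 mm and grips with 20 to 120 N. Pads are 22 mm wide; open, the fingers measure 114 mm over their backs; the gripper's body (76 mm by 85 mm) begins 54 mm behind the grasp point. The pads swing forward as they close: fully open they stand 13 mm farther back than shut.
Start: joints at [1.177, 0.628, 0.038, 1.517, -0.027, 0.996, -0.02], TCP at [209.302, -615.394, 231.313] pointing down, gripper open.
Joint ranges: [-3.06, 3.06], [-0.37, 2.12], [-1.25, 1.32], [0.18, 2.47], [-1.1, 4.24], [0.23, 1.98], [-2.94, 2.94]. Speed limits (rad/s): [2.57, 2.57, 3.14, 3.14, 3.14, 3.14, 3.14].

INTERFACE

Orientations are given as [roll, pitch, yaw] about the fixed x, y, z axes, in that order (R = Rz(yaw) Ry(pitch) Rx(roll)).
In Python, from cell import monitor, viewer, workorder gives the robot as it stands.
- The arm moves only by the tool arm_command, never from a script. Its argument "series" is one flat list of numbers, 5 for each row, row after row: the opening in per cent of the stroke, from 0 (shut) to 100 (fully open), then the shift along the tool's x, y, z in cm, then the turn about the tool's z in degrees. In form: [claw, x, y, z, roll, claw, x, y, z, roll, ...]. A call has exactly 5 rows; each row is the pose to reach, as a shift and turn from the pose commanded when the call began, along the tool's axes at that moment; what a row does not reach only later rows make up. A row lasts 1/12 s, in which the tool goes at most 41.7 mm and 7.16 degrees, less where a joint would pass 70% of its speed; a pose out of reach is approached as far as the arm can. A call with a gripper value outside its range is refused whole. The fingers move at their own pace and stop on an object; the grip force is fixed at half the most. Time passes only in rows, so rows that repeat a pose let the fingers close, or fill a call up. It gives the time, the measured TCP pose, the force, the opening and the grip force at its end, in the units of the state.
- monitor.read_state(): the state, without advancing time (a new reading comes with each control period).
- viewer.get_image(name): name is "scene" or "top" or "wrist"; returns (picture, depth): 480x640x3 uint8, red, green, blue; 480x640 float32, mm along the optical axis (not along the pixel's ray), 0 where there is no reading.
- viewer.camera_model(name): a dict with "mtx" (3x3 intrinsics, pixels), "R" (3x3) and "t" (3): a world point X has camera coordinates R X + t. Camera axes: x right, y down, z forward; pixel columns grow to the right and rows downward; lengths in mm; the calibration is good to about 2 mm. A picture is of the moment at which its call begins: read the wrist's pose just before it. camera_model takes no time and is no camera call; for the wrist camera it gives the pose at the moment of the call.
- workorder.finish_job(): hands the job in; it is judged then, once.
The state is a dict: "clock": time; "qpos": joint angles; "qd": joint speeds; "tau": joint torques, N m; "eef_pos": TCP position; "tool_rot": TCP orientation; "force": force on the tool from outside, world axes, zero at the start; "torque": the same for the moment, N m; "width": finger opening in mm; "gripper_force": force on a finger pad.
Only numpy, scipy, OpenCV 4.12 (cv2) and the standard library are available. Lean on these libraries where they do the work, as an engineer would, in place of code of your own. Each camera call takes 0.05 s, during which the arm holds its last target. There are 200 camera calls.

## Working session

There is one attempt and no reset: what is moved stays moved. The work goes in short steps, Python scripts to look and compute and a tool call to move; the robot and the scene stay as the last step left them, time stands still between calls to the robot, and variables do not carry over. Pictures are saved under pics/ and viewed, at most 10 in all, crops included, and the job is handed in when it is done.

Besides the shell and the picture viewer there is one more tool, called after "Request:" in YAML: its name, and indented under it one key for each argument. arm_command: Moves the arm, as the interface text tells. Its arguments: {"type":"object","properties":{"series":{"type":"array","items":{"type":"number"}}},"required":["series"]}

```bash
mkdir -p pics; ls
cat > h.py <<'E'
import numpy as np, cv2
from cell import monitor, viewer, workorder
def snap(n,f=None):
    m=viewer.camera_model(n); p,d=viewer.get_image(n)
    if f: cv2.imwrite('pics/'+f,cv2.cvtColor(p,cv2.COLOR_RGB2BGR))
    return p,d,m
def ray(m,uv,z):
    R=np.array(m['R']);t=np.array(m['t']);K=np.array(m['mtx'])
    c=-R.T@t; v=R.T@np.linalg.solve(K,[uv[0],uv[1],1]); return c+v*(z-c[2])/v[2]
E
python3 - <<'E'
from h import *
s=monitor.read_state();print({k:np.round(v,3) for k,v in s.items()})
a=snap('top')
b=snap('scene')
for n,x in(('top',a),('scene',b)): np.savez(n+'.npz',p=x[0],d=x[1],R=x[2]['R'],t=x[2]['t'],mtx=x[2]['mtx'])
cv2.imwrite('pics/a.png',cv2.cvtColor(a[0],4));cv2.imwrite('pics/b.png',cv2.cvtColor(b[0],4))
E
```

```text
pics
{'clock': np.float64(0.0), 'qpos': array([ 1.177,  0.629,  0.038,  1.518, -0.027,  0.996, -0.02 ]), 'qd': array([-0.001,  0.001,  0.   ,  0.   ,  0.   ,  0.   , -0.   ]), 'tau': array([-1.0000e-03, -5.6342e+01,  1.2260e+00, -1.9345e+01,  1.1000e-02,
        1.0000e-02, -0.0000e+00]), 'eef_pos': array([ 209.091, -614.763,  230.389]), 'tool_rot': array([-3.14 ,  0.   ,  0.328]), 'force': array([-0.156,  0.287,  0.001]), 'torque': array([ 0.031, -0.019, -0.   ]), 'gripper_force': np.float64(0.0), 'width': np.float64(85.73)}
```

View pics/a.png

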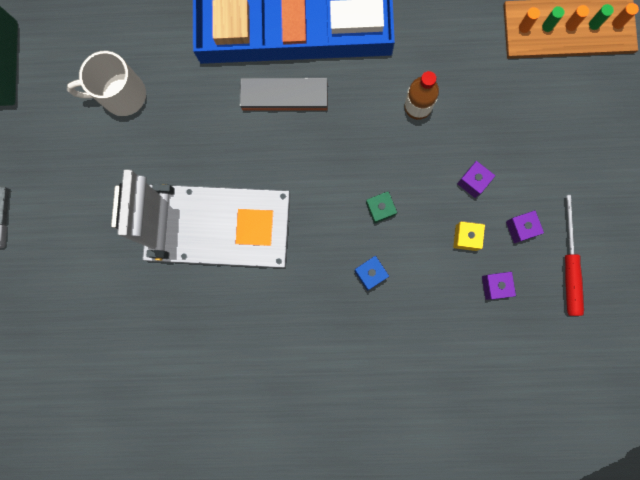

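View pics/b.png

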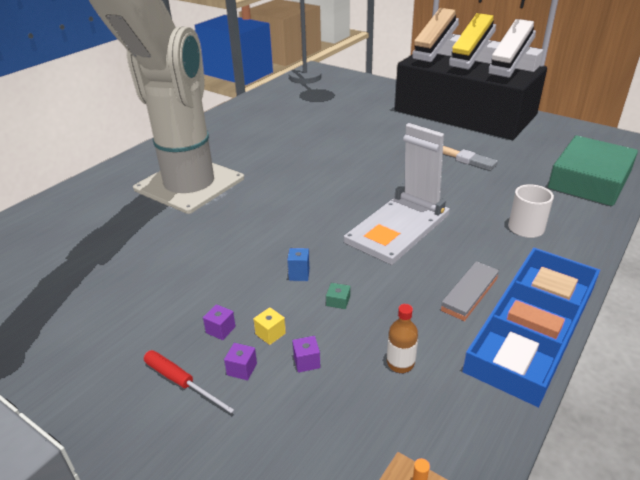

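Top view: the only yellow cube is at (470,236). The purple look-alikes at (478,179), (526,226) and (500,286) don't fit by colour. Green is at (381,207), blue at (372,273), the orange pad at (254,227), and the raised plate at about x=140 with its stone facing left. Next I'll measure and make one enlarged crop.

```bash
cat > meas.py <<'E'
from h import *
z=np.load('top.npz');p,d=z['p'],z['d'];m=dict(R=z['R'],t=z['t'],mtx=z['mtx'])
print('cam',np.round(-m['R'].T@m['t']))
hsv=cv2.cvtColor(p,cv2.COLOR_RGB2HSV)
v,u=np.mgrid[:480,:640]
P=np.stack([u,v,np.ones_like(u)],-1)@np.linalg.inv(m['mtx']).T*d[...,None]
W=(P-m['t'])@m['R']   # R^T (P-t)
def obj(name,lo,hi,zt,box):
    k=cv2.inRange(hsv,lo,hi)>0; x0,y0,x1,y1=box
    b=np.zeros_like(k);b[y0:y1,x0:x1]=1;k&=b
    zz=W[...,2][k]
    k2=(k&(abs(W[...,2]-zt)<7)).astype(np.uint8)
    c=max(cv2.findContours(k2,0,1)[0],key=cv2.contourArea)[:,0].astype(float)
    q=np.array([ray(m,a,zt)[:2] for a in c],np.float32)
    r=cv2.minAreaRect(q); print(name,np.round(r[0],1),np.round(r[1],1),round(r[2],1),'z',np.percentile(zz,[5,50,95]).round(1))
obj('yellow',(22,120,80),(35,255,255),41,(440,210,500,260))
obj('pad',(8,150,120),(21,255,255),20,(225,200,285,255))
obj('green',(60,80,30),(90,255,255),28,(360,185,400,230))
obj('blue',(100,100,40),(118,255,255),55,(350,250,395,300))
for i,b in enumerate([(455,155,500,200),(505,205,550,250),(478,265,520,305)]): obj('purple%d'%i,(130,80,40),(150,255,255),41,b)
# dot of yellow
g=cv2.cvtColor(p,cv2.COLOR_RGB2GRAY)[225:247,460:483]; k=g<90
yy,xx=np.nonzero(k); print('dot',ray(m,(xx.mean()+460,yy.mean()+225),41).round(1),k.sum())
# base top
k=((abs(W[...,2]-20)<4)&(u>140)&(u<300)&(v>170)&(v<280)).astype(np.uint8)
c=max(cv2.findContours(k,0,1)[0],key=cv2.contourArea)[:,0]
q=np.array([ray(m,a,20)[:2] for a in c],np.float32);print('base',cv2.minAreaRect(q),cv2.boxPoints(cv2.minAreaRect(q)).round())
# plate points
k=(W[...,2]>120)&(u>90)&(u<190)&(v>160)&(v<270)
print('plate',[(n,W[k][:,n].min().round(),W[k][:,n].max().round()) for n in range(3)])
k2=(W[...,2]>200)&k; print(W[k2].mean(0).round(1),k2.sum())
cv2.imwrite('pics/c.png',cv2.cvtColor(cv2.resize(p[150:310,350:560],None,fx=3,fy=3,interpolation=cv2.INTER_CUBIC),4))
E
python3 meas.py
```

```text
cam [410. -86. 979.]
yellow [ 518.1 -298.6] [41.  40.6] 80.9 z [ 7.2 39.8 43.1]
pad [546.4  56.9] [58.4 58.7] 85.5 z [17.2 20.  22.9]
green [ 572.2 -157.5] [40.8 40.1] 19.4 z [14.7 27.1 30.1]
blue [ 461.4 -135.8] [39.7 39.9] 31.7 z [ 4.9 54.1 57. ]
purple0 [ 612.4 -315.8] [40.  41.9] 47.8 z [ 4.3 39.9 43.3]
purple1 [ 530.6 -390.5] [39.3 41.7] 16.7 z [ 4.1 39.6 42.8]
purple2 [ 435.6 -342.1] [39.8 41. ] 5.9 z [ 6.3 39.7 42.8]
dot [nan nan nan] 0
base ((549.5188598632812, 103.27762603759766), (205.09947204589844, 129.84417724609375), 85.33594512939453) [[476.   6.]
 [606.  -4.]
 [623. 200.]
 [493. 211.]]
plate [(0, np.float64(410.0), np.float64(602.0)), (1, np.float64(-86.0), np.float64(236.0)), (2, np.float64(120.0), np.float64(979.0))]
[545.7 179.5 270.7] 857meas.py:23: RuntimeWarning: Mean of empty slice.
  yy,xx=np.nonzero(k); print('dot',ray(m,(xx.mean()+460,yy.mean()+225),41).round(1),k.sum())
  ret = ret.dtype.type(ret / rcount)
```

View pics/c.png

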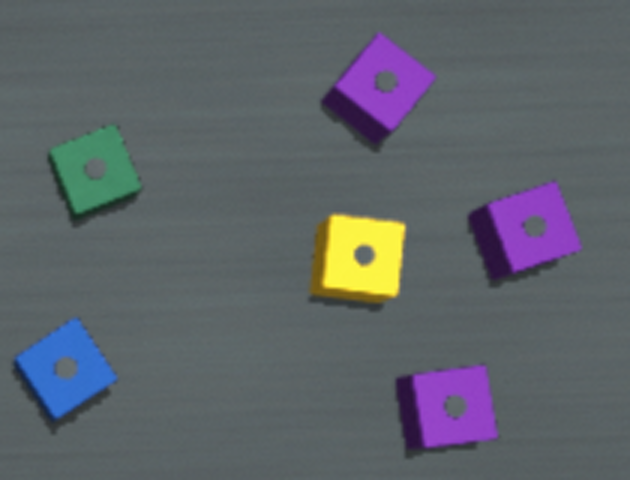

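The crop confirms it: the yellow block with its dot is at crop (365,255), clearly apart from the three purple ones. I'll move above it.

Request:
arm_command:
  series: [100, 3.5, -1.8, 0.5, 0, 100, 7, -3.6, 1, 0, 100, 10.5, -5.4, 1.5, 0, 100, 14, -7.1, 2, 0, 100, 17.5, -8.9, 2.5, 0]

```text
clock: 0.52
eef_pos: [347.2, -473.2, 205.8]
tool_rot: [-3.141, 0.0, 0.327]
force: [0.2, -0.7, 0.6]
width: 85.2
gripper_force: 0.0
```

Request:
arm_command:
  series: [70, 3.5, -1.8, 0.5, 0, 70, 7, -3.6, 1, 0, 70, 10.5, -5.4, 1.5, 0, 70, 14, -7.1, 2, 0, 70, 17.5, -8.9, 2.5, 0]

```text
clock: 0.93
eef_pos: [484.3, -332.7, 180.8]
tool_rot: [-3.141, 0.0, 0.328]
force: [0.2, 0.1, -0.1]
width: 60.1
gripper_force: 0.0
```

Request:
arm_command:
  series: [70, 1.5, -0.8, 0, 7, 70, 3, -1.5, 0, 14, 70, 4.4, -2.2, 0, 21, 70, 4.4, -2.2, 0, 28, 70, 4.4, -2.2, 0, 28]

```text
clock: 1.35
eef_pos: [518.7, -297.6, 180.8]
tool_rot: [-3.141, 0.001, -0.161]
force: [-0.3, -0.2, -0.2]
width: 60.0
gripper_force: 0.0
```

```bash
cat > go.py <<'E'
import sys
from h import *
def delta(x,y,z,yawdeg):
    s=monitor.read_state(); r=s['tool_rot'];p=np.array(s['eef_pos'])
    from scipy.spatial.transform import Rotation as Ro
    R=Ro.from_euler('xyz',r).as_matrix()
    print('t',round(float(s['clock']),2),'pos',p.round(1),'rot',np.degrees(r).round(1),'tool shift cm',(R.T@(np.array([x,y,z])-p)/10).round(2),'turn',round(float(np.degrees(r[2])-yawdeg),1),'w',s['width'],'F',np.round(s['force'],1))
if __name__=='__main__': delta(*map(float,sys.argv[1:5]))
E
python3 go.py 518 -298.6 6 -9.1
python3 - <<'E'
from h import *
p,d,m=snap('wrist','w1.png')
hsv=cv2.cvtColor(p,cv2.COLOR_RGB2HSV);k=cv2.inRange(hsv,(22,120,80),(35,255,255))
c=max(cv2.findContours(k,0,1)[0],key=cv2.contourArea)[:,0].astype(float)
r=cv2.minAreaRect(np.array([ray(m,a,41)[:2] for a in c],np.float32));print(r,c.min(0),c.max(0),-np.array(m['R']).T@m['t'])
E
```

```text
t 1.35 pos [ 518.7 -297.6  180.8] rot [-1.8e+02  1.0e-01 -9.2e+00] tool shift cm [-0.04  0.11 17.48] turn -0.1 w 59.973341100465774 F [-0.3 -0.2 -0.2]
((521.2149047851562, -301.379150390625), (39.81962203979492, 47.13945770263672), 79.7173843383789) [290. 179.] [348. 245.] [ 598.55392676 -310.1113487   324.76066025]
```

View pics/w1.png

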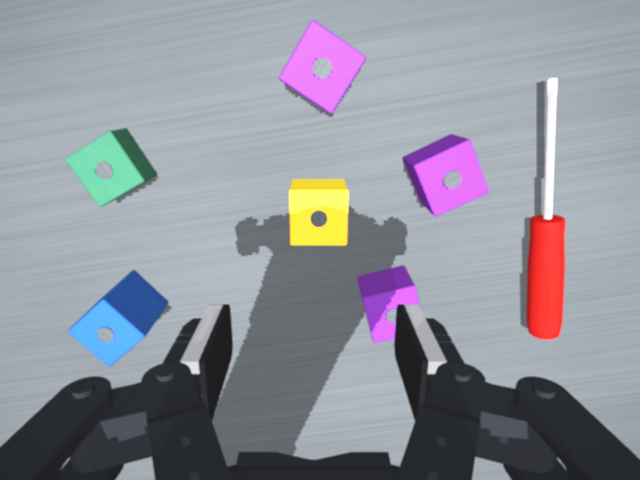

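Wrist view: the block is square to the fingers, with its dot at (319,218), centred between them and clear of the purple ones. Descend and grip.

Request:
arm_command:
  series: [70, 0, 0.1, 4, 0, 70, 0, 0.2, 8, 0, 70, -0.1, 0.2, 12, 0, 70, -0.1, 0.2, 15, 0, 70, -0.1, 0.2, 17.4, 0]

```text
clock: 1.82
eef_pos: [514.5, -301.1, 4.5]
tool_rot: [-3.14, 0.003, -0.159]
force: [-1.0, 0.7, 0.3]
width: 59.8
gripper_force: 0.0
```

Request:
arm_command:
  series: [70, 0, 0, 0, 0, 30, 0, 0, 0, 0, 30, 0, 0, 0, 0, 30, 0, 0, 0, 0, 30, 0, 0, 0, 0]

```text
clock: 2.23
eef_pos: [517.6, -301.7, 9.0]
tool_rot: [3.141, -0.003, -0.161]
force: [-0.3, -0.3, -2.6]
width: 39.0
gripper_force: 61.1
```

Request:
arm_command:
  series: [20, 0, 0, 0, 0, 20, 0, 0, 0, 0, 20, 0, 0, -1, 0, 20, 0, 0, -3, 0, 20, 0, 0, -5, 0]

```text
clock: 2.65
eef_pos: [516.0, -300.6, 57.9]
tool_rot: [-3.141, 0.002, -0.161]
force: [-0.5, 0.2, -2.9]
width: 38.5
gripper_force: 61.3
```

Request:
arm_command:
  series: [20, 0, -1, -3, 0, 20, -0.2, -4, -5, 0, 20, -0.6, -8, -6, 0, 20, -0.9, -12, -6, 0, 20, -1.2, -16, -6, 0]

```text
clock: 3.07
eef_pos: [531.0, -139.9, 119.2]
tool_rot: [-3.141, -0.003, -0.162]
force: [0.6, 1.4, -2.7]
width: 39.0
gripper_force: 61.4
```

Request:
arm_command:
  series: [20, -0.3, -4, 0, 0, 20, -0.6, -8, 0, -2, 20, -0.9, -12, 0, -4.4, 20, -1.2, -15.5, 0, -4.4, 20, -1.5, -18.5, 0, -4.4]

```text
clock: 3.48
eef_pos: [545.2, 47.5, 118.1]
tool_rot: [-3.14, -0.001, -0.081]
force: [0.8, 0.3, -2.4]
width: 39.5
gripper_force: 61.4
```

Request:
arm_command:
  series: [20, 0, 0, 0, 0, 20, 0, 0, 0, 0, 20, 0, 0, 0, 0, 20, 0, 0, 0, 0, 20, 0, 0, 0, 0]

```text
clock: 3.9
eef_pos: [545.3, 42.0, 117.6]
tool_rot: [3.141, -0.0, -0.087]
force: [0.3, 0.2, -1.6]
width: 39.2
gripper_force: 61.4
```

```bash
python3 go.py 546.4 56.9 29 -4.7
python3 - <<'E'
from h import *
p,d,m=snap('wrist','w2.png')
hsv=cv2.cvtColor(p,cv2.COLOR_RGB2HSV)
for n,lo,hi,z in (('pad',(8,150,100),(21,255,255),20),('yel',(22,120,80),(35,255,255),145)):
    k=cv2.inRange(hsv,lo,hi)
    c=max(cv2.findContours(k,0,1)[0],key=cv2.contourArea)[:,0].astype(float)
    r=cv2.minAreaRect(np.array([ray(m,a,z)[:2] for a in c],np.float32));print(n,np.round(r[0],1),np.round(r[1],1),r[2],c.min(0),c.max(0))
E
```

```text
t 3.9 pos [545.3  42.  117.6] rot [180.  -0.  -5.] tool shift cm [-0.02 -1.5   8.86] turn -0.3 w 39.24405515922439 F [ 0.3  0.2 -1.6]
pad [544.2  56. ] [60.4 61.3] 85.1837387084961 [239. 190.] [341. 287.]
yel [550.2  42.2] [41.8 57.9] 84.93277740478516 [245. 262.] [380. 422.]
```

View pics/w2.png

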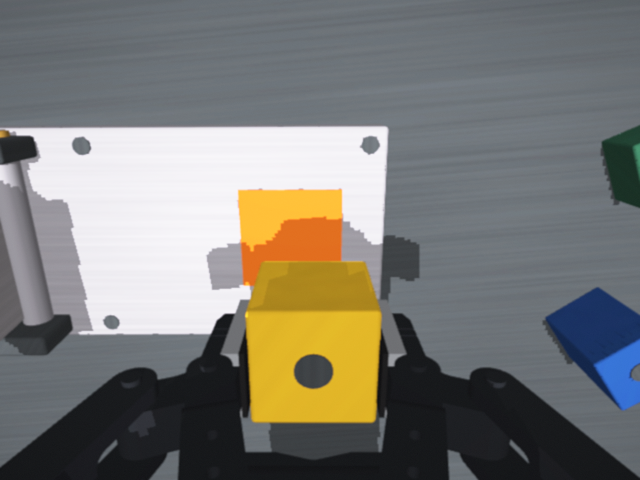

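Wrist view: the block is held square, with its dot at (313,371). The pad, spanning (239–341, 190–287), is about 15 mm further in base y.

Request:
arm_command:
  series: [20, 0, -1, 0, -0.2, 20, 0, -1.5, 2, -0.3, 20, 0, -1.5, 5, -0.3, 20, 0, -1.5, 7, -0.3, 20, 0, -1.5, 8.2, -0.3]

```text
clock: 4.37
eef_pos: [545.3, 59.3, 33.2]
tool_rot: [3.142, 0.003, -0.079]
force: [-0.8, -0.4, -2.5]
width: 39.0
gripper_force: 61.4
```

Request:
arm_command:
  series: [20, 0, 0, 0, 0, 20, 0, 0, 0, 0, 20, 0, 0, 0.1, 0, 20, 0, 0, 0.3, 0, 20, 0, 0, 0.4, 0]

```text
clock: 4.78
eef_pos: [547.4, 58.9, 32.3]
tool_rot: [-3.141, -0.002, -0.079]
force: [1.4, 0.2, -2.0]
width: 39.4
gripper_force: 61.4
```

```bash
python3 go.py 545.5 56.5 29 -4.7
python3 - <<'E'
from h import *
p,d,m=snap('wrist')
hsv=cv2.cvtColor(p,cv2.COLOR_RGB2HSV)
k=cv2.inRange(hsv,(20,120,60),(35,255,255))
c=max(cv2.findContours(k,0,1)[0],key=cv2.contourArea)
f=np.zeros_like(k);cv2.drawContours(f,[c],-1,255,-1);h=f&~k
cs=max(cv2.findContours(h,0,1)[0],key=cv2.contourArea);q=cs[:,0].mean(0);print('dot',q,ray(m,q,61.5).round(1),cv2.contourArea(cs))
E
```

```text
t 4.78 pos [547.4  58.9  32.3] rot [-1.8e+02 -1.0e-01 -4.5e+00] tool shift cm [-0.17  0.25  0.33] turn 0.2 w 39.38315453132301 F [ 1.4  0.2 -2. ]
dot [313.05 371.02] [544.8  59.7  61.5] 963.0
```

Request:
arm_command:
  series: [20, 0, 0.1, 0, 0, 20, 0, 0.25, 0.1, 0, 20, 0, 0.25, 0.1, 0, 20, 0, 0.25, 0.2, 0, 20, 0, 0.25, 0.2, 0]

```text
clock: 5.25
eef_pos: [546.3, 56.3, 29.2]
tool_rot: [-3.142, 0.0, -0.079]
force: [-0.3, 0.7, -2.7]
width: 39.1
gripper_force: 61.4
```

Request:
arm_command:
  series: [20, 0, 0, 0, 0, 20, 0, 0, 0.1, 0, 20, 0, 0, 0.1, 0, 20, 0, 0, 0.1, 0, 20, 0, 0, 0.1, 0]

```text
clock: 5.67
eef_pos: [546.4, 56.4, 28.4]
tool_rot: [-3.142, -0.0, -0.079]
force: [-0.0, -0.5, -1.3]
width: 39.2
gripper_force: 61.6
```

Contact is starting, as the weight is partly carried. I'll lower slightly more.

Request:
arm_command:
  series: [20, 0, 0, 0.1, 0, 20, 0, 0, 0.1, 0, 20, 0, 0, 0.1, 0, 20, 0, 0, 0.1, 0, 20, 0, 0, 0.1, 0]

```text
clock: 6.08
eef_pos: [546.5, 56.4, 28.4]
tool_rot: [-3.141, -0.0, -0.079]
force: [-1.4, -0.7, 8.4]
width: 39.3
gripper_force: 62.8
```

The block is seated. Release and lift.

Request:
arm_command:
  series: [60, 0, 0, 0, 0, 70, 0, 0, 0, 0, 70, 0, 0, 0, 0, 70, 0, 0, 0, 0, 70, 0, 0, 0, 0]

```text
clock: 6.5
eef_pos: [546.3, 56.3, 27.2]
tool_rot: [3.142, 0.0, -0.079]
force: [0.4, -0.4, 0.5]
width: 59.7
gripper_force: 0.0
```

Request:
arm_command:
  series: [70, 0, 0, -2, 0, 70, 0, 0, -5, 0, 70, 0, 0, -9, 0, 70, 0, 0, -13, 0, 70, 0, 0, -17, 0]

```text
clock: 6.92
eef_pos: [545.8, 56.2, 198.9]
tool_rot: [3.141, 0.001, -0.079]
force: [1.7, -0.2, 0.3]
width: 59.9
gripper_force: 0.0
```

```bash
python3 - <<'E'
from h import *
for n in('wrist','top'):
    p,d,m=snap(n,n+'3.png')
    hsv=cv2.cvtColor(p,cv2.COLOR_RGB2HSV)
    k=cv2.inRange(hsv,(22,120,60),(35,255,255))
    if not k.any(): print(n,'none');continue
    c=max(cv2.findContours(k,0,1)[0],key=cv2.contourArea)
    f=np.zeros_like(k);cv2.drawContours(f,[c],-1,255,-1);h=f&~k
    cs=cv2.findContours(h,0,1)[0]
    if cs:
        cs=max(cs,key=cv2.contourArea);q=cs[:,0].mean(0);print(n,'dot',q,ray(m,q,61).round(1),cv2.contourArea(cs))
    o=cv2.findNonZero(cv2.inRange(hsv,(8,150,80),(21,255,255)))
    kk=max(cv2.findContours(cv2.inRange(hsv,(8,150,80),(35,255,255)),0,1)[0],key=cv2.contourArea)[:,0].astype(float)
    r=cv2.minAreaRect(np.array([ray(m,a,20)[:2] for a in kk],np.float32));print('pad+blk',r)
E
python3 go.py 546 56.5 29 -4.7
```

```text
wrist dot [312.5625     216.66666667] [546.6  57.   61. ] 216.0
pad+blk ((543.4036254882812, 56.123390197753906), (60.09393310546875, 60.97941589355469), 85.38567352294922)
top dot [249.33333333 222.2       ] [548.   57.8  61. ] 23.5
pad+blk ((875.46435546875, -497.4393310546875), (227.64181518554688, 101.23123931884766), 89.66364288330078)
t 7.02 pos [550.6  56.4 203.6] rot [-179.8   -0.7   -4.5] tool shift cm [-0.68  0.07 17.45] turn 0.2 w 59.60135825236419 F [ 1.  -0.1 -0.4]
```

View pics/wrist3.png

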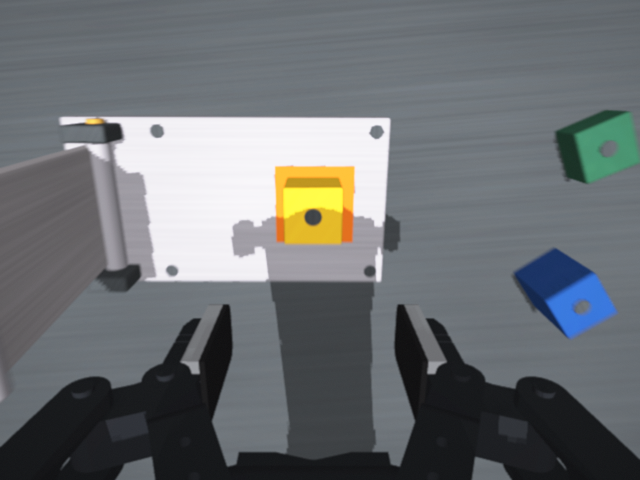

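The block stands free near the pad's middle, with its dot at (312,217) and the pad at (276–354, 166–243), within 2–3 mm. Next I'll measure the raised plate from the stored top depth, while rising above it with the fingers shut.

Run:
```python
from h import *
z=np.load('top.npz');d=z['d']
v,u=np.mgrid[:480,:640]
W=((np.stack([u,v,np.ones_like(u)],-1)@np.linalg.inv(z['mtx']).T*d[...,None])-z['t'])@z['R']
o=np.array([551,111.7]);ey=np.array([.083,.9966]);ex=np.array([.9966,-.083])
k=(u>90)&(u<190)&(v>150)&(v<280)&(d>100)&(W[...,2]>60)
q=W[k];B=np.c_[(q[:,:2]-o)@ex,(q[:,:2]-o)@ey,q[:,2]]
for a in range(60,240,15):
    s=B[(B[:,2]>=a)&(B[:,2]<a+15)]
    if len(s): print(a,len(s),'x',np.percentile(s[:,0],[2,98]).round(),'y',np.percentile(s[:,1],[1,50,99]).round())
print('max z',B[:,2].max())
```

```text
60 124 x [-46.  41.] y [ 98.  99. 106.]
75 125 x [-46.  39.] y [ 97.  98. 105.]
90 142 x [-45.  42.] y [ 95.  97. 102.]
105 144 x [-46.  41.] y [ 94.  95. 102.]
120 153 x [-45.  41.] y [ 92.  94. 100.]
135 45 x [-46.  41.] y [ 91.  92. 102.]
150 15 x [-46. -30.] y [ 90.  92. 122.]
165 174 x [-46.  27.] y [ 88. 119. 123.]
180 716 x [-43.  39.] y [ 75.  82. 114.]
195 276 x [-45.  41.] y [78. 86. 91.]
210 650 x [-44.  42.] y [84. 89. 97.]
max z 221.6872360555687
```

Request:
arm_command:
  series: [20, 0, 0, -2, 0, 0, 0, 0, -4, 0, 0, 0, 0, -6, 0, 0, 0, 0, -8, 0, 0, 0, 0, -10, 0]

```text
clock: 7.43
eef_pos: [545.8, 56.3, 297.7]
tool_rot: [3.141, 0.001, -0.079]
force: [-0.9, 0.1, 0.2]
width: 0.6
gripper_force: 0.0
```

The plate leans slightly to the pad side (about 1.47 rad), with its end at base y 84–97 and z ≈ 217, and the stone face at y ≈ 121. I'll go over the top to the stone side and come down.

Request:
arm_command:
  series: [0, 0, -4.1, 0, 0, 0, 0, -8.2, 0, 0, 0, 0, -12.3, 0, 0, 0, 0, -16.4, 0, 0, 0, 0, -20.5, 0, 0]

```text
clock: 7.85
eef_pos: [561.9, 262.5, 296.7]
tool_rot: [3.141, 0.001, -0.079]
force: [0.4, -0.4, -0.1]
width: -0.4
gripper_force: 0.0
```

Request:
arm_command:
  series: [0, 0, 0, 0, 0, 0, 0, 0, 3, 0, 0, 0, 0, 6, 0, 0, 0, 0, 9, 0, 0, 0, 0, 10.5, 0]

```text
clock: 8.27
eef_pos: [559.9, 259.6, 188.0]
tool_rot: [3.138, 0.006, -0.079]
force: [-0.3, 0.3, 0.0]
width: -0.3
gripper_force: 0.0
```

Request:
arm_command:
  series: [0, 0, 0.6, 0, 0, 0, 0, 1.2, 0, 0, 0, 0, 1.8, 0, 0, 0, 0, 2.4, 0, 0, 0, 0, 3, 0, 0]

```text
clock: 8.68
eef_pos: [561.0, 229.9, 193.9]
tool_rot: [-3.14, -0.002, -0.08]
force: [-0.1, -0.6, -0.0]
width: -0.3
gripper_force: 0.0
```

Run:
```python
from h import *
p,d,m=snap('scene'); s=p[90:270,320:480]
cv2.imwrite('pics/s4.png',cv2.cvtColor(cv2.resize(s,None,fx=3,fy=3),4))
```

```text
(no output)
```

View pics/s4.png

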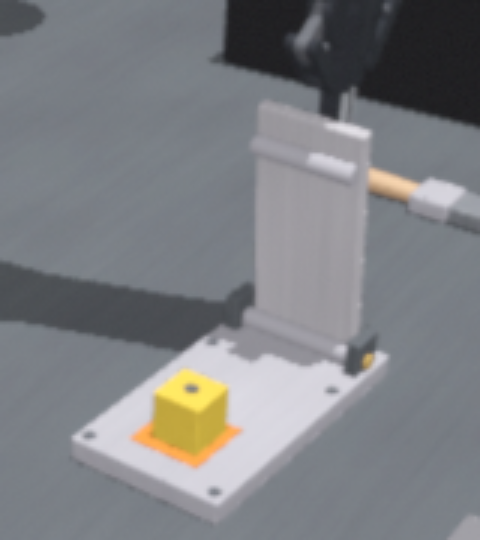

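The block stands centred on the orange pad at crop (190,410), and the fingers are behind the plate's top edge at (330,110). Now I'll push.

Request:
arm_command:
  series: [0, 0, 0.7, 0, 0, 0, 0, 1.4, 0, 0, 0, 0, 2.1, 0, 0, 0, 0, 2.8, 0.1, 0, 0, 0, 3.5, 0.2, 0]

```text
clock: 9.15
eef_pos: [557.5, 195.7, 190.7]
tool_rot: [-3.141, -0.001, -0.079]
force: [0.6, 2.2, 2.8]
width: -0.1
gripper_force: 1.3
```

Request:
arm_command:
  series: [0, 0, 0.7, 0.2, 0, 0, 0, 1.4, 0.4, 0, 0, 0, 2.1, 0.6, 0, 0, 0, 2.8, 0.8, 0, 0, 0, 3.5, 1, 0]

```text
clock: 9.57
eef_pos: [554.5, 160.2, 179.8]
tool_rot: [3.141, 0.0, -0.079]
force: [0.2, 1.6, -0.5]
width: -0.0
gripper_force: 0.8
```

Request:
arm_command:
  series: [0, 0, 0.7, 0.3, 0, 0, 0, 1.4, 0.6, 0, 0, 0, 2.1, 0.9, 0, 0, 0, 2.8, 1.3, 0, 0, 0, 3.5, 1.7, 0]

```text
clock: 9.98
eef_pos: [551.4, 125.4, 162.7]
tool_rot: [3.141, 0.001, -0.079]
force: [0.6, 1.4, -0.2]
width: 0.2
gripper_force: 0.7
```

Request:
arm_command:
  series: [0, 0, 0.6, 0.4, 0, 0, 0, 1.2, 0.9, 0, 0, 0, 1.8, 1.4, 0, 0, 0, 2.4, 2, 0, 0, 0, 2.9, 2.6, 0]

```text
clock: 10.4
eef_pos: [549.5, 96.0, 136.8]
tool_rot: [3.141, -0.0, -0.079]
force: [-0.3, -0.8, -0.0]
width: 0.1
gripper_force: 0.4
```

Run:
```python
from h import *
p,d,m=snap('scene'); s=p[90:270,320:480]
cv2.imwrite('pics/s5.png',cv2.cvtColor(cv2.resize(s,None,fx=3,fy=3),4))
```

```text
(no output)
```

View pics/s5.png

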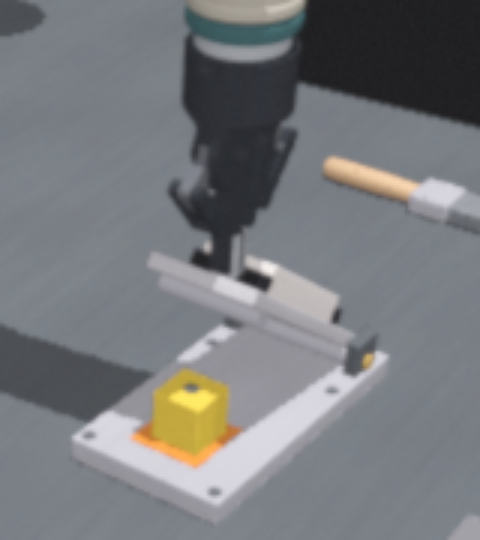

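The plate is at about 0.6 rad, its end at crop (160,265), and sinking ahead of the fingers. I'll withdraw upward and wait.

Request:
arm_command:
  series: [0, 0, 0, -3, 0, 0, 0, 0, -6, 0, 0, 0, 0, -9, 0, 0, 0, 0, -12, 0, 0, 0, 0, -14, 0]

```text
clock: 10.87
eef_pos: [550.6, 97.0, 280.0]
tool_rot: [-3.141, -0.003, -0.079]
force: [0.7, 0.0, 0.9]
width: -0.1
gripper_force: 0.0
```

Request:
arm_command:
  series: [0, 0, 0, 0, 0, 0, 0, 0, 0, 0, 0, 0, 0, 0, 0, 0, 0, 0, 0, 0, 0, 0, 0, 0, 0]

```text
clock: 11.28
eef_pos: [548.8, 97.1, 275.9]
tool_rot: [3.141, 0.002, -0.079]
force: [0.6, 0.1, -0.1]
width: 0.0
gripper_force: 0.0
```

Request:
arm_command:
  series: [0, 0, 0, 0, 0, 0, 0, 0, 0, 0, 0, 0, 0, 0, 0, 0, 0, 0, 0, 0, 0, 0, 0, 0, 0]

```text
clock: 11.7
eef_pos: [549.5, 97.2, 277.2]
tool_rot: [3.142, 0.0, -0.079]
force: [-0.1, 0.1, -0.4]
width: 0.1
gripper_force: 0.0
```

Request:
arm_command:
  series: [0, 0, 0, 0, 0, 0, 0, 0, 0, 0, 0, 0, 0, 0, 0, 0, 0, 0, 0, 0, 0, 0, 0, 0, 0]

```text
clock: 12.12
eef_pos: [549.5, 97.2, 277.3]
tool_rot: [-3.142, -0.0, -0.079]
force: [-0.1, 0.0, 0.2]
width: 0.2
gripper_force: 0.0
```

Request:
arm_command:
  series: [0, 0, 0, 0, 0, 0, 0, 0, 0, 0, 0, 0, 0, 0, 0, 0, 0, 0, 0, 0, 0, 0, 0, 0, 0]

```text
clock: 12.53
eef_pos: [549.6, 97.2, 277.3]
tool_rot: [3.142, -0.0, -0.079]
force: [-1.1, 0.3, 0.2]
width: 0.2
gripper_force: 0.0
```

Request:
arm_command:
  series: [0, 0, 0, 0, 0, 0, 0, 0, 0, 0, 0, 0, 0, 0, 0, 0, 0, 0, 0, 0, 0, 0, 0, 0, 0]

```text
clock: 12.95
eef_pos: [549.6, 97.2, 277.3]
tool_rot: [-3.142, -0.0, -0.079]
force: [0.5, -0.2, -0.5]
width: 0.1
gripper_force: 0.0
```

Request:
arm_command:
  series: [0, 0, 0, 0, 0, 0, 0, 0, 0, 0, 0, 0, 0, 0, 0, 0, 0, 0, 0, 0, 0, 0, 0, 0, 0]

```text
clock: 13.37
eef_pos: [549.5, 97.2, 277.3]
tool_rot: [-3.142, -0.0, -0.079]
force: [-0.6, -0.2, -0.5]
width: -0.1
gripper_force: 0.0
```

Run:
```python
from h import *
p,d,m=snap('scene'); s=p[90:310,270:480]
cv2.imwrite('pics/s6.png',cv2.cvtColor(cv2.resize(s,None,fx=2.7,fy=2.7),4))
```

```text
(no output)
```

View pics/s6.png

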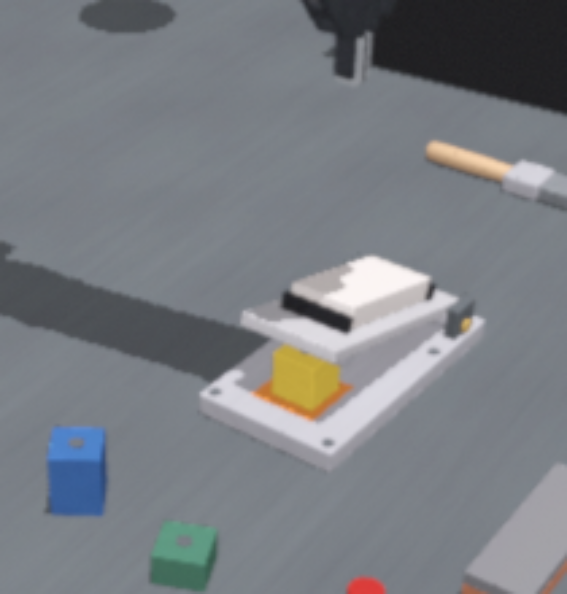

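The plate is down over the yellow block at crop (305,375), and green and blue stand untouched. I'll check that the angle is settled, then hand in.

Run:
```python
from h import *
o=np.array([551,111.7]);ey=np.array([.083,.9966]);ex=np.array([.9966,-.083])
def ang():
    p,d,z=snap('scene');v,u=np.mgrid[:480,:640]
    W=((np.stack([u,v,np.ones_like(u)],-1)@np.linalg.inv(z['mtx']).T*d[...,None])-z['t'])@np.array(z['R'])
    B=np.dstack([(W[...,:2]-o)@ex,(W[...,:2]-o)@ey,W[...,2]])
    k=(d>0)&(abs(B[...,0])<25)&(B[...,1]>-20)&(B[...,1]<65)&(B[...,2]>60)&(B[...,2]<160)
    f=np.polyfit(B[k][:,1],B[k][:,2],1);return np.degrees(np.arctan(-f[0])).round(2),k.sum(),B[k][:,2].mean().round(1)
print(ang())
for _ in range(9): viewer.get_image('scene')
print(ang(),monitor.read_state()['clock'])
```

```text
(np.float64(14.74), np.int64(289), np.float64(88.3))
(np.float64(14.77), np.int64(294), np.float64(88.4)) 13.9667
```

```bash
python3 -c "
from cell import workorder
print(workorder.finish_job())"
```

```text
the job is handed in; nothing more can be done
None
```

The job is handed in: the plate rests on the yellow block, which stands within about 3 mm of the middle of the orange pad, at a steady measured 14.8° after about 14 s of the 58 s; green and blue were not touched.

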